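# Refit the lever of a gas change-over valve

### The arm

A 7-joint arm with a two-finger parallel gripper is mounted at the origin on the work surface. World frame = base frame: x ahead of the robot, y to its left, z up, the work surface at z = 0. Lengths are in m, angles in rad, forces in N, time in s.
With the tool pointing down it reaches from about 0.425 to 0.875 m from the base axis. Payload 4.7 kg.
Tool frame: the origin (TCP) lies on the mounting face of the last link; the fingertips stand 182 mm ahead of it and the grasp point (between the pads) lies 164 mm ahead of it; x points along the fingers, y is the direction in which the jaws open and shut, and the axes are right-handed (so a half turn about x gives the same grasp; the last joint's range is limited). The gripper opens to 87 mm and grips with 3 to 60 N. Pads are 19 mm wide; open, the fingers measure 117 mm over their backs; the gripper's body (75 mm by 190 mm) begins 51 mm behind the grasp point.
Start: joints at [-1.153, 0.321, -0.07, 1.45, 0.023, 1.371, -0.057], TCP at [0.255, 0.598, 0.405] pointing down, gripper open.
Joint ranges: [-2.86, 2.86], [-0.3, 2.09], [-1.38, 1.24], [0.06, 2.45], [-1.56, 4.7], [0.09, 2.05], [-2.69, 2.69]. Speed limits (rad/s): [2.57, 2.57, 3.14, 3.14, 3.14, 3.14, 3.14].

### API

Orientations are given as a rotation vector (axis times angle).
In Python, from bench import monitor, get_image, ctrl gives the robot as it stands.
- The arm moves only by the shell command python3 -m creep 'ROWS' [FORCE]. ROWS is JSON, a list of rows, each a list of 7 numbers: the shift along the tool's x, y, z in mm, then the turn, a rotation vector about the tool's x, y, z in rad, then the finger opening in mm, from 0 to 87. A call has 1 to 5 rows; each row shifts and turns the commanded pose from where the row before left it, along the tool's axes as they then stand; what a row does not reach is not made up. A row lasts 1/10 s, in which the tool goes at most 50 mm and 8.59 degrees, less where a joint would pass 70% of its speed; a pose out of reach is approached as far as the arm can. A call is refused whole if a number of a shift passes 50 or a number of a turn 0.15, either way. A call with a gripper value outside its range is refused whole. The fingers move at their own pace and stop on an object; FORCE is the grip in N (left out, the last holds). Time passes only in rows, so rows that do not move let the fingers close. It gives the time, the measured TCP pose, the force and the opening at its end, in the units of the state.
- monitor.get_state(): the state, without advancing time (a new reading comes with each control period).
- get_image(name): name is "scene" or "top" or "wrist"; returns a dict with "img" (480x640x3 uint8, red, green, blue), "mtx" (3x3 intrinsics, pixels), "D" ([k1, k2, p1, p2, k3] as OpenCV has them; the pictures are not rectified), "view" (4x4, takes a point from world to camera coordinates). Camera axes: x right, y up, looking along -z (the intrinsics and any distortion apply to the point x, -y, -z); pixel columns grow to the right and rows downward; lengths in m; the calibration is good to about 2 mm. A picture is of the moment at which its call begins. There is no depth.
- ctrl.close_job(): hands the job in, once; it reports no verdict.
The state is a dict: "time": time; "joint_positions": joint angles; "qd": joint speeds; "joint_torque": joint torques, N m; "position": TCP position; "tool_rot": TCP orientation; "ft_force": force on the tool from outside, world axes, zero at the start; "torque": the same for the moment, N m; "grip_width": opening from 0.0 (shut) to 1.0 (fully open).
Only numpy, scipy, OpenCV 4.12 (cv2) and the standard library are available. Lean on these libraries where they do the work, as an engineer would, in place of code of your own. Each camera call takes 0.05 s, during which the arm holds its last target.

### The job

The lever of the gas change-over valve has been cleaned and lies in the enamel tray. Put it back on the valve's splined shaft, feeling for the rotation at which the splines engage, push it fully home, then swing it over to the stop on the side where the clear induction chamber stands and let go. Leave the other loose things where they are.

Things in the scene. Friction and masses are not known exactly. Their poses are not given: they have to be found in the camera images.
- lever_hub (a point): Centre, half-way up, of the lever's steel hub: a rounded square block 34 x 34 mm, 32 mm high. The lever lies in the tray on the hub's underside, bore upright, and goes on the shaft this way up. x points along the arm to the ball, z up out of the hub's top; the flats to grip face +y and -y. The arm, 14 mm wide, 8 mm thick, leaves the +x face with its top 19 mm below the hub's top.
- lever: The lever (about 0.24 kg); origin where the bore's axis meets the hub's underside, axes as lever_hub. The bore goes right through the hub: 13.8 mm round, with four slots at +x, -x, +y, -y that reach 11 mm from the axis. The slot at +x, the arm's side, is 12.8 mm wide, the other three 6.8 mm, so the lever goes on the shaft in only one of the four ways.
- lever_ball (a point): Centre of the black ball, 18 mm across, at the end of the lever's arm: 96 mm from the hub's axis along +x, 6.8 mm below the hub's centre. Axes as lever_hub.
- valve: The valve on the panel (sloping 30 degrees) of the white desk-shaped console, fixed. Origin on the shaft's axis at the face of a round collar (38 mm across, 8 mm above the panel) that the hub's underside rests on when fully home. z out along the shaft, 30 degrees from vertical, leaning to the console's low front; x up the slope; y to the left seen from the front. All else on the panel is lower than the collar.
- spline_top (a point): Point on the shaft's axis, 22 mm above the collar, where the four splines end; axes as valve. They reach 10 mm from the axis; one is 11 mm wide, three 5 mm (slots have 0.9 mm to spare each side: the lever enters within about 0.09 rad). The shaft's angle is not tracked: its wide spline was left within 0.35 rad of the valve's x (up the slope), either way about z.
- shaft_tip (a point): Tip of the shaft, on its axis 30 mm above the collar; axes as valve. Above the splines stands a plain round nose of 12 mm, 8 mm long, tapering to 6 mm over its last 5 mm. The shaft turns with a steady friction of about 0.08 N m, stays where it is left, and has stops where the fitted lever's arm points 0.9 rad from the valve's x to the left (+ about z) or to the right (-).
- chamber_front (a point): Middle of the front face of the induction chamber: a clear acrylic box with lid, 140 x 220 mm on its grey base, 146 mm high with its handle, fixed. It stands either on the left (+y) or on the right (-y) of the valve; the flat mask station with its short clear cone stands on the other side.
- tray: White enamel tray, 340 x 260 mm, floor 4 mm thick, walls 34 mm high, fixed. Origin: under its centre; x along the long side.
- wingnut_a: Loose wing nut in the tray, about 38 mm across the wings, 18 mm high. Origin under its centre. Leave it.
- wingnut_b: A second such wing nut in the tray. Leave it.
- forceps: Steel forceps lying across the far end of the tray, 125 mm long, 6 mm high. Origin under their middle. Leave them.
- amber_bottle: Small amber bottle with black cap, 42 mm in diameter, 85 mm high, standing between the tray and the console. Origin under its centre. Leave it.
- jug: White disinfectant jug, 75 x 110 mm, 225 mm high, at the left. Origin under its centre. Leave it.
- reagent_bottle: Glass reagent bottle with blue cap, 90 mm in diameter, 170 mm high, at the left. Origin under its centre. Leave it.
There are look-alikes about, which are no part of the job. Leave any blue or yellow look-alike of the lever alone.

How it is judged:
On the way:
1. the lever is fully home on the splined shaft (z of lever_hub in the frame of valve between 0.012 and 0.0185 m and x of lever_hub in the frame of valve between -0.004 and 0.004 m and y of lever_hub in the frame of valve between -0.004 and 0.004 m and angle between the z axis of lever_hub and the z axis of valve, either way round below 0.12 rad), for 0.2 s.
At the end, for the whole second after the job is handed in: The lever's hub is on the shaft and home to within 2.5 mm of the collar, the lever stands over to the chamber's side (its ball at least 64 mm off to that side, that is more than about 42 of the 52 degrees to the stop), released and at rest; the other loose things are where they were (all of step 1 and ((y of chamber_front in the frame of valve above 0 m and y of lever_ball in the frame of valve above 0.064 m) or (y of chamber_front in the frame of valve below 0 m and y of lever_ball in the frame of valve below -0.064 m)) and linear speed of lever below 0.01 m/s); the robot touches nothing.
It fails at once if something else in the tray (a wing nut, the forceps) is moved by more than 30 mm (distance of any of wingnut_a, wingnut_b, forceps from where it was at the start of the episode above 0.03 m).
It fails at once if a bottle or the jug is moved by more than 30 mm (distance of any of amber_bottle, jug, reagent_bottle from where it was at the start of the episode above 0.03 m).
It also fails if it takes over 48 s, if anything falls off the work surface, if the arm or the gripper's body presses on something with over 40 N, if the wrist force passes 120 N, or if a joint passes its speed limit or range.

## Working session

There is one attempt and no reset: what is moved stays moved. The work goes in short steps, Python scripts to look and compute and a shell command to move; the robot and the scene stay as the last step left them, time stands still between calls to the robot, and variables do not carry over. Pictures are saved under pics/ and viewed, and the job is handed in when it is done.

```bash
ls; mkdir -p pics
python3 - <<'E'
from bench import monitor,get_image,ctrl
import cv2,numpy as np
print(monitor.get_state())
for n in ["scene","top","wrist"]:
    d=get_image(n); cv2.imwrite(f"pics/{n}0.png",d["img"][:,:,::-1]); print(n,d["mtx"].tolist(),d["D"],np.round(d["view"],4).tolist())
    np.savez(f"{n}0.npz",mtx=d["mtx"],D=d["D"],view=d["view"],img=d["img"])
E
```

```text
pics
{'time': 0.0, 'joint_positions': array([-1.15292343,  0.32182382, -0.07012074,  1.4516953 ,  0.0226091 ,
        1.3707839 , -0.05691999]), 'qd': array([ 9.98709407e-04, -6.49422464e-04,  2.01530643e-03,  1.09205559e-03,
        8.08033846e-04,  1.16566662e-04, -2.47309008e-05]), 'joint_torque': array([ 4.83170794e-06, -4.91280627e+01, -4.03932156e-01, -3.12527525e+01,
       -6.40359591e-02,  4.34924173e-02,  1.37326665e-04]), 'position': array([0.25530863, 0.59753192, 0.40365074]), 'tool_rot': array([ 0.31520714,  1.54778757, -0.31820918]), 'ft_force': array([ 0.30245247, -0.07064869,  0.09579679]), 'torque': array([-0.00501498, -0.00698009, -0.00395624]), 'grip_width': 1.0011346941980872}
scene [[535.2996670359848, 0.0, 314.84102018001397], [0.0, 535.2996670359848, 238.3970013615454], [0.0, 0.0, 1.0]] [0.01910073 0.         0.         0.         0.        ] [[0.9005, 0.4349, 0.0021, -0.4827], [-0.3055, 0.6292, 0.7147, 0.0456], [0.3095, -0.6442, 0.6995, -1.7189], [0.0, 0.0, 0.0, 1.0]]
top [[447.9809127369545, 0.0, 316.67734290721137], [0.0, 447.9809127369545, 247.99624051047067], [0.0, 0.0, 1.0]] [-0.05757705  0.          0.          0.          0.        ] [[-0.0129, -0.9999, 0.0012, 0.0554], [0.9987, -0.0128, 0.0493, -0.5174], [-0.0493, 0.0019, 0.9988, -1.4628], [0.0, 0.0, 0.0, 1.0]]
wrist [[405.74264433200716, 0.0, 316.71838741971817], [0.0, 405.74264433200716, 232.62506203010193], [0.0, 0.0, 1.0]] [-0.07579105  0.          0.          0.          0.        ] [[0.3934, 0.9193, -0.0027, -0.648], [-0.8894, 0.3799, -0.2544, 0.0307], [-0.2328, 0.1025, 0.9671, -0.3909], [0.0, 0.0, 0.0, 1.0]]
```

View pics/scene0.png

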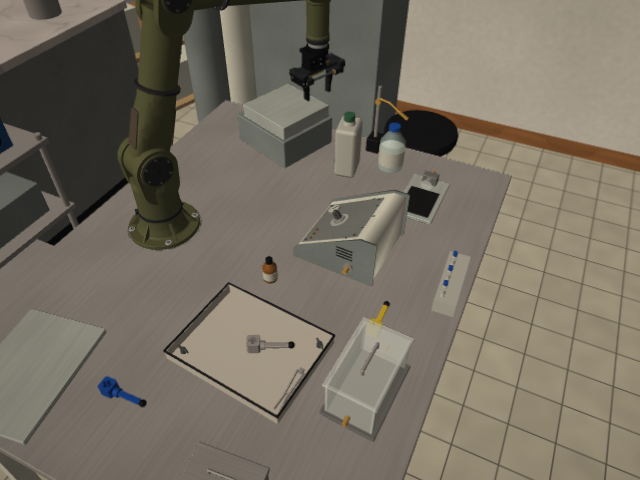

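View pics/top0.png

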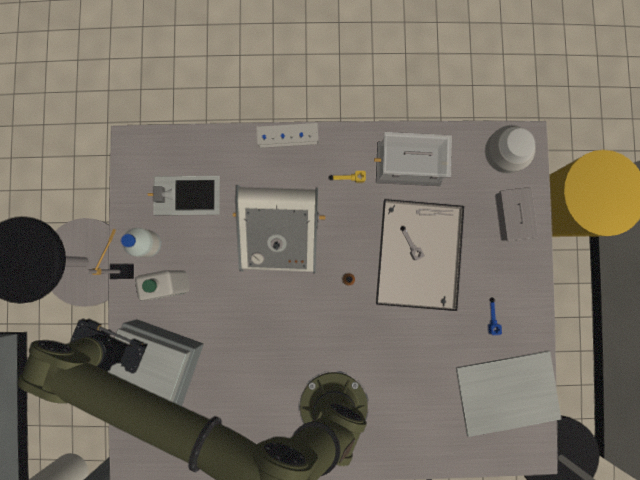

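View pics/wrist0.png

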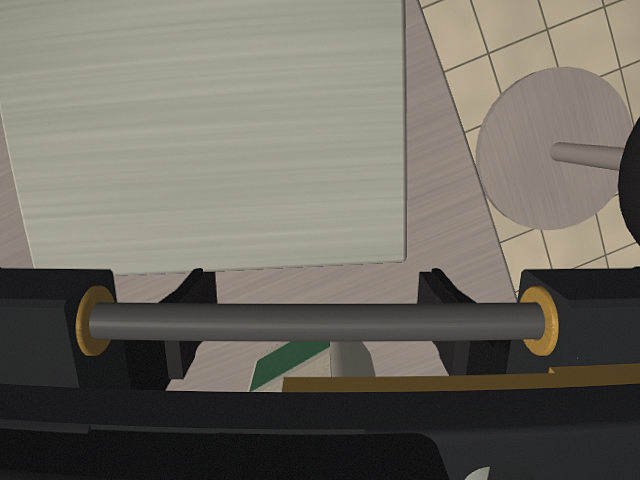

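```bash
cat > h.py <<'E'
import numpy as np,cv2
from scipy.spatial.transform import Rotation as R
from scipy.optimize import least_squares
def proj(d,P):
    P=np.atleast_2d(P); V=np.array(d["view"]); c=P@V[:3,:3].T+V[:3,3]; c=c*[1,-1,-1]
    return cv2.projectPoints(c.reshape(-1,1,3),np.zeros(3),np.zeros(3),np.array(d["mtx"]),np.array(d["D"],float))[0].reshape(-1,2)
def ray(d,uv):
    n=cv2.undistortPoints(np.array(uv,float).reshape(-1,1,2),np.array(d["mtx"]),np.array(d["D"],float)).reshape(2)
    V=np.array(d["view"]); c=np.array([n[0],-n[1],-1.0]); Rm=V[:3,:3]
    o=-Rm.T@V[:3,3]; return o,Rm.T@c
def onz(d,uv,z):
    o,r=ray(d,uv); return o+r*(z-o[2])/r[2]
def tri(ds,uvs):
    A=[];b=[]
    for d,uv in zip(ds,uvs):
        o,r=ray(d,uv); r=r/np.linalg.norm(r); M=np.eye(3)-np.outer(r,r); A.append(M); b.append(M@o)
    A=np.vstack(A);b=np.hstack(b); x=np.linalg.lstsq(A,b,rcond=None)[0]; return x, np.linalg.norm(A@x-b)
def L(n): return dict(np.load(n+".npz"))
def crop(d,u0,v0,u1,v1,name,s):
    im=d["img"][v0:v1,u0:u1,::-1]; cv2.imwrite("pics/"+name,cv2.resize(im,None,fx=s,fy=s,interpolation=cv2.INTER_CUBIC))
E
python3 - <<'E'
from h import *
crop(L("top0"),370,190,470,315,"c1.png",4.8)
crop(L("top0"),225,175,335,280,"c2.png",5.5)
crop(L("scene0"),240,180,420,290,"c3.png",4.4)
crop(L("scene0"),160,280,340,420,"c4.png",4.2)
E
```

```text
(no output)
```

View pics/c1.png

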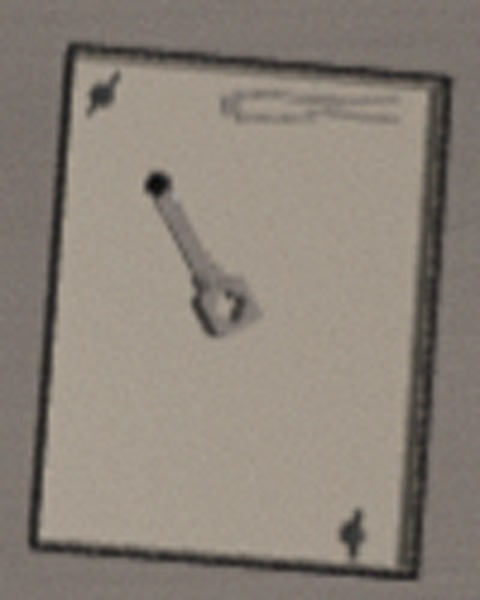

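View pics/c2.png

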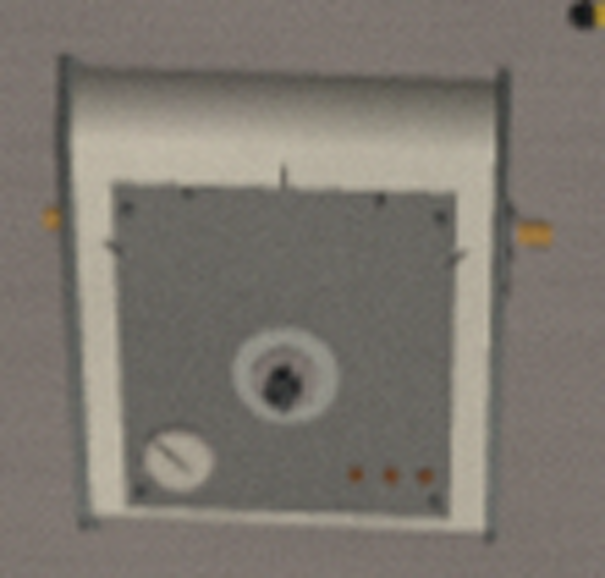

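View pics/c3.png

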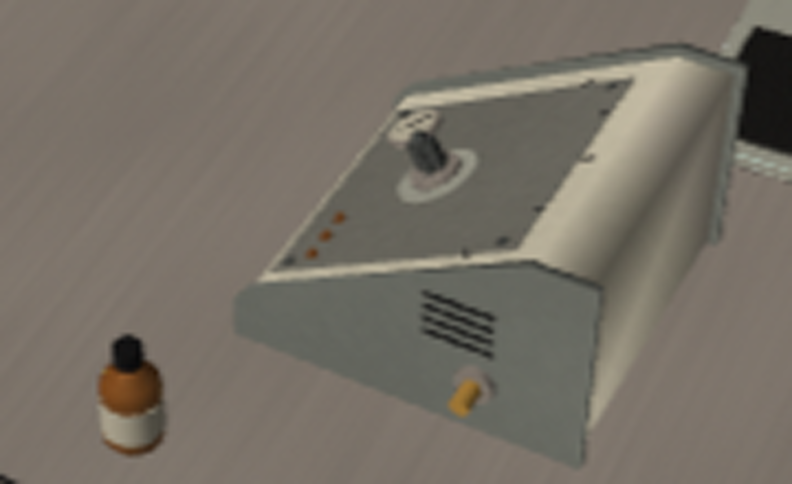

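View pics/c4.png

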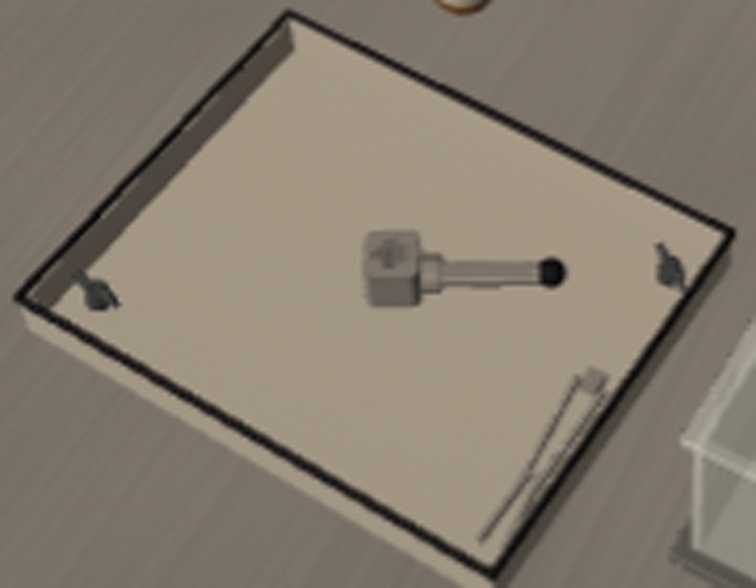

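Run:
```python
from h import *
T,S=L("top0"),L("scene0")
ball=tri([T,S],[(402.7,228.1),(291.4,344.8)]); print("ball",ball, onz(T,(402.7,228.1),.0132),onz(S,(291.4,344.8),.0132))
for z in[.036]: print("hub",onz(T,(417.5,253.7),z),onz(S,(253.3,339.5),z))
# collar pts
t=lambda u,v:(u/5.5+225,v/5.5+175)
s=lambda u,v:(u/4.4+240,v/4.4+180)
print("tip",tri([T,S],[t(283,383),s(418,136)]))
# panel corners: TL,TR,BL,BR in top; scene: panel back-left (near far edge)...
for n,a,b in [("TL",(112,184),(632,80)),("TR",(456,192),(517,252)),("BR",(449,517),(275,270)),("BL",(128,507),(400,107))]:
    print(n,tri([T,S],[t(*a),s(*b)]))
print("ring",tri([T,S],[t(286,375),s(438,176)]))
```

```text
ball (array([ 0.58180748, -0.23670889,  0.00984454]), np.float64(0.001884252545230639)) [ 0.5803343 -0.2366978  0.0132   ] [ 0.58413068 -0.23807279  0.0132    ]
hub [ 0.49420389 -0.27867536  0.036     ] [ 0.49753423 -0.27956598  0.036     ]
tip (array([0.52231954, 0.17025028, 0.12339025]), np.float64(0.0034422573938593802))
TL (array([0.63479997, 0.26320125, 0.14289816]), np.float64(0.0011566447754328333))
TR (array([0.62834257, 0.07455552, 0.14323591]), np.float64(0.0020758558206435893))
BR (array([0.45172482, 0.08321622, 0.04342266]), np.float64(0.0038161859591138657))
BL (array([0.4597335 , 0.27056002, 0.04722211]), np.float64(0.00355293508308364))
ring (array([0.53249416, 0.17348944, 0.08799365]), np.float64(0.0022529142845430575))
```

```bash
cat >> h.py <<'E'
def cmdto(p0,r0,p1,Rm1):
    """delta in tool frame (mm) and rotvec"""
    R0=R.from_rotvec(r0); return R0.inv().apply(np.array(p1)-p0)*1000,(R0.inv()*R.from_matrix(Rm1)).as_rotvec()
def frame(down,ydir):
    x=np.array(down,float);x/=np.linalg.norm(x);y=np.array(ydir,float);y-=x*(x@y);y/=np.linalg.norm(y)
    return np.column_stack([x,y,np.cross(x,y)])
E
python3 - <<'E'
from h import *
from bench import monitor
s=monitor.get_state(); Rm=R.from_rotvec(s["tool_rot"]).as_matrix(); print(Rm.round(3))
W=L("wrist0"); V=W["view"]; o=-V[:3,:3].T@V[:3,3]; print("cam in tool",Rm.T@(o-s["position"]), "look",Rm.T@(-V[2,:3]),"up",Rm.T@V[1,:3])
a=0.452
for sg in(1,-1):
    yd=sg*np.array([-np.sin(a),np.cos(a),0]); F=frame([0,0,-1],yd)
    print(sg,cmdto(s["position"],s["tool_rot"],[0.4955,-.279,.164+.12],F))
E
```

```text
[[-0.     0.393  0.92 ]
 [-0.001  0.92  -0.393]
 [-1.    -0.001  0.   ]]
cam in tool [ 0.01987015 -0.00072735 -0.06939124] look [ 0.96712364 -0.00140935  0.25430271] up [ 2.54303336e-01  2.77651975e-04 -9.67124468e-01]
1 (array([ 120.98062516, -711.57118057,  565.21658126]), array([-8.55754607e-01, -5.47277473e-04,  1.39386190e-03]))
-1 (array([ 120.98062516, -711.57118057,  565.21658126]), array([2.28583741e+00, 1.69797982e-03, 6.66684489e-04]))
```

Run:
```python
from h import *
T,S=L("top0"),L("scene0")
print("jug cap",onz(T,(149,286),.225),"bottle",onz(T,(128,241),.17),"amber",onz(T,(348,279),.085))
from bench import monitor
s=monitor.get_state()
yaw=-.042
Rv=(R.from_euler("z",yaw)*R.from_euler("y",-np.pi/6)).as_matrix(); print(Rv.round(3))
C=np.array([.5373,.1697,.0974])
F=frame(-Rv[:,2],Rv[:,1]); P=C+.304*Rv[:,2]; print(P)
d,r=cmdto(s["position"],s["tool_rot"],P,F); print(d,r)
```

```text
jug cap [0.40603865 0.52506457 0.225     ] bottle [0.5383857  0.60980778 0.17      ] amber [ 0.41634374 -0.04774386  0.085     ]
[[ 0.865  0.042 -0.5  ]
 [-0.036  0.999  0.021]
 [ 0.5   -0.     0.866]]
[0.38543404 0.17608212 0.36067172]
[  43.74300367 -336.4347872   285.21686199] [-0.35303992 -0.51800879  0.09611332]
```

```bash
cat >> h.py <<'E'
def rows(p1,F1,n=None,vmax=45,wmax=.13,state=None):
    from bench import monitor
    s=state or monitor.get_state(); p0=np.array(s["position"]); R0=R.from_rotvec(s["tool_rot"])
    rv=(R0.inv()*R.from_matrix(F1)).as_rotvec(); D=np.array(p1)-p0
    k=n or int(max(np.ceil(np.linalg.norm(D)*1000/vmax),np.ceil(np.linalg.norm(rv)/wmax),1))
    out=[];p=p0.copy();Rc=R0
    for i in range(k):
        t=p0+D*(i+1)/k; tr=np.round(Rc.inv().apply(t-p)*1000,0 if k>1 else 1)
        p=p+Rc.apply(tr)/1000
        dr=np.round((Rc.inv()*R0*R.from_rotvec(rv*(i+1)/k)).as_rotvec(),2 if k>1 else 3); Rc=Rc*R.from_rotvec(dr)
        print([float(x) for x in tr]+[float(x) for x in dr])
    print("end err mm",((p-p1)*1000).round(1),"rot",(Rc.inv()*R.from_matrix(F1)).as_rotvec().round(3))
yaw=-.042
Rv=(R.from_euler("z",yaw)*R.from_euler("y",-np.pi/6)).as_matrix()
C=np.array([.5373,.1697,.0974])
E
python3 - <<'E'
from h import *
F=frame(-Rv[:,2],Rv[:,1]); rows(C+.304*Rv[:,2]+[0,0,.02],F)
E
```

```text
[2.0, -34.0, 29.0, -0.04, -0.05, 0.01]
[4.0, -34.0, 27.0, -0.03, -0.05, 0.01]
[4.0, -36.0, 25.0, -0.04, -0.06, 0.01]
[6.0, -37.0, 24.0, -0.03, -0.05, 0.01]
[6.0, -37.0, 23.0, -0.04, -0.05, 0.01]
[7.0, -38.0, 21.0, -0.03, -0.05, 0.01]
[8.0, -39.0, 19.0, -0.04, -0.05, 0.01]
[8.0, -40.0, 17.0, -0.03, -0.05, 0.01]
[8.0, -41.0, 16.0, -0.04, -0.06, 0.01]
[9.0, -41.0, 13.0, -0.03, -0.05, 0.01]
end err mm [-0.4 -0.2  0.2] rot [-0.004  0.003 -0.004]
```

```bash
python3 -m creep '[[-10,-34,29,-0.04,-0.05,0.01,87],[-8,-34,27,-0.03,-0.05,0.01,87],[4,-36,25,-0.04,-0.06,0.01,87],[6,-37,24,-0.03,-0.05,0.01,87],[6,-37,23,-0.04,-0.05,0.01,87]]'
```

```text
time: 0.65
position: [0.3202, 0.3854, 0.4165]
tool_rot: [0.164, 1.297, -0.169]
ft_force: [0.1, -0.1, -0.2]
grip_width: 0.995
```

```bash
python3 -m creep '[[12,-38,21,-0.03,-0.05,0.01,87],[13,-39,19,-0.04,-0.05,0.01,87],[12,-40,17,-0.03,-0.05,0.01,87],[12,-41,16,-0.04,-0.06,0.01,87],[10,-41,13,-0.03,-0.05,0.01,87]]'
python3 - <<'E'
from h import *
from bench import monitor,get_image
s=monitor.get_state(); print(s["joint_positions"].round(3))
d=get_image("wrist"); cv2.imwrite("pics/w1.png",d["img"][:,:,::-1]); np.savez("w1.npz",**d)
F=frame(-Rv[:,2],Rv[:,1]); rows(C+.304*Rv[:,2]+[0,0,.02],F)
E
```

```text
time: 1.15
position: [0.3844, 0.1979, 0.3891]
tool_rot: [0.047, 1.077, -0.05]
ft_force: [-0.9, 1.3, 0.3]
grip_width: 0.996
[-0.72  -0.296  0.04   2.15   0.409  0.943  0.639]
[7.7, -18.5, -3.7, -0.034, -0.03, 0.003]
end err mm [-0.  0.  0.] rot [-0.  0.  0.]
```

View pics/w1.png

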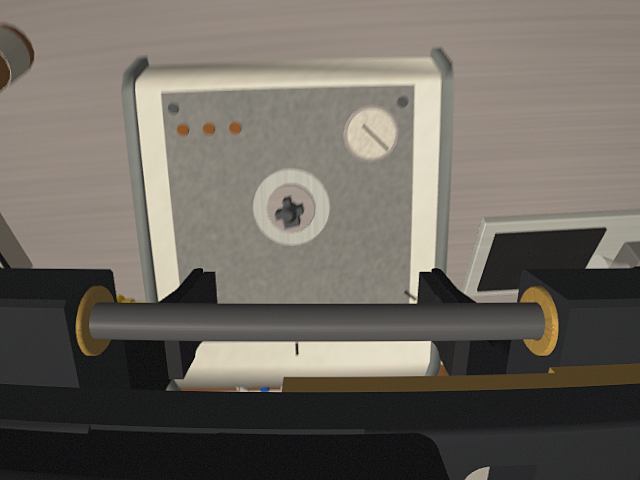

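Run:
```python
from h import *
crop(L("w1"),240,160,340,250,"c5.png",6.5)
```

```text
(no output)
```

View pics/c5.png

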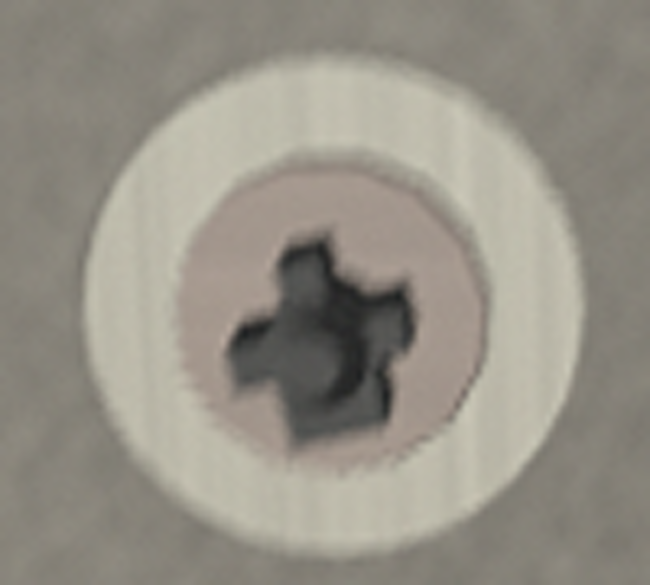

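Run:
```python
from h import *
W,T,S=L("w1"),L("top0"),L("scene0")
t=lambda u,v:(u/5.5+225,v/5.5+175)
s=lambda u,v:(u/4.4+240,v/4.4+180)
w=lambda u,v:(u/6.5+240,v/6.5+160)
z=Rv[:,2]
def res(x,full=False):
    C=x[:3]; r=[]
    r+=list((proj(W,C)[0]-w(332.5,312))*1); r+=list(proj(W,C+.022*z)[0]-w(322,338))
    r+=list((proj(T,C+.022*z)[0]-t(283,385))*.5); r+=list((proj(S,C+.028*z)[0]-s(418,138))*.5)
    return np.array(r)
f=least_squares(res,[.537,.17,.097]); print(f.x,res(f.x).round(2))
C=f.x
# collar diameter check
a=proj(W,C+.019*Rv[:,1])[0]-proj(W,C-.019*Rv[:,1])[0]; print("diam px",a*6.5)
# spline points on plane C+.022z
o=C+.022*z
for n,p in [("wide",(340,415)),("top",(305,260)),("left",(245,355)),("right",(400,320)),("wl",(293,448)),("wr",(388,422))]:
    oo,r=ray(W,w(*p)); q=oo+r*((o-oo)@z)/(r@z)-o; q=Rv.T@q; print(n,(q*1000).round(1),np.arctan2(q[1],q[0]))
# panel corner yaw
for p in [(162,94),(415,86)]:
    oo,r=ray(W,p); pl=C-.008*z; q=oo+r*((pl-oo)@z)/(r@z); print(q)
```

```text
[0.53321418 0.17156032 0.09254031] [ 0.13 -0.46 -0.1   0.46  0.07  0.3   0.03  0.23]
diam px [314.56965902  -8.4168177 ]
wide [ 8.5  1.8 -0. ] 0.20291138755335042
top [-9.2 -1.5  0. ] -2.9852506695368994
left [ 1.4 -8.7 -0. ] -1.4147343053070796
right [-2.2  8.9 -0. ] 1.8077111160505233
wl [12.2 -3.7  0. ] -0.2961132461975582
wr [9.5 7.2 0. ] 0.6459265869636536
[0.45514132 0.07786235 0.04053846]
[0.46325336 0.271914   0.0405137 ]
```

```bash
cat >> h.py <<'E'
C=np.array([.5332,.1716,.0925])
def levF(a): return frame([0,0,-1],[-np.sin(a),np.cos(a),0])
def valF(th): return frame(-Rv[:,2], Rv@np.array([-np.sin(th),np.cos(th),0]))
E
python3 - <<'E'
from h import *
rows([.4955,-.279,.33],levF(.452))
E
```

```text
[10.0, -42.0, 9.0, -0.05, 0.04, 0.01]
[10.0, -43.0, 8.0, -0.04, 0.05, 0.01]
[9.0, -43.0, 6.0, -0.05, 0.04, 0.01]
[8.0, -44.0, 4.0, -0.05, 0.05, 0.01]
[8.0, -43.0, 3.0, -0.05, 0.04, 0.01]
[7.0, -44.0, 1.0, -0.04, 0.04, 0.01]
[7.0, -44.0, -1.0, -0.05, 0.05, 0.01]
[6.0, -44.0, -3.0, -0.05, 0.04, 0.02]
[6.0, -44.0, -4.0, -0.04, 0.05, 0.01]
[5.0, -44.0, -7.0, -0.05, 0.04, 0.01]
[5.0, -43.0, -8.0, -0.05, 0.05, 0.01]
end err mm [-0.6  0.2  0.5] rot [ 0.002 -0.004 -0.003]
```

```bash
python3 -m creep '[[5,-42,9,-0.05,0.04,0.01,87],[8,-43,8,-0.04,0.05,0.01,87],[9,-43,6,-0.05,0.04,0.01,87],[9,-44,4,-0.05,0.05,0.01,87],[8,-43,3,-0.05,0.04,0.01,87]]'; python3 -m creep '[[8,-44,1,-0.04,0.04,0.01,87],[8,-44,-1,-0.05,0.05,0.01,87],[7,-44,-3,-0.05,0.04,0.02,87],[7,-44,-4,-0.04,0.05,0.01,87],[5,-44,-7,-0.05,0.04,0.01,87]]'
python3 - <<'E'
from h import *
from bench import monitor
s=monitor.get_state(); print(s["joint_positions"].round(3))
rows([.4955,-.279,.33],levF(.452))
E
```

```text
time: 1.7
position: [0.4268, 0.0175, 0.3689]
tool_rot: [-0.118, 1.273, 0.107]
ft_force: [0.5, 0.4, -0.5]
grip_width: 1.0
time: 2.2
position: [0.4732, -0.1984, 0.3381]
tool_rot: [-0.296, 1.481, 0.301]
ft_force: [1.1, 0.5, 0.7]
grip_width: 0.996
[-0.11   0.048  0.485  1.914 -0.068  1.13   2.356]
[4.0, -41.0, -5.0, -0.03, 0.03, 0.01]
[4.0, -42.0, -6.0, -0.04, 0.04, 0.0]
end err mm [ 0.3 -0.1  0.1] rot [ 0.002 -0.003  0.003]
```

```bash
python3 -m creep '[[4,-41,-8,-0.05,0.05,0.01,87],[0,0,0,0,0,0,87]]'
python3 - <<'E'
from h import *
from bench import monitor,get_image
s=monitor.get_state(); print(s["joint_positions"].round(3))
d=get_image("wrist"); cv2.imwrite("pics/w2.png",d["img"][:,:,::-1]); np.savez("w2.npz",**d)
rows([.4955,-.279,.33],levF(.452))
E
```

```text
time: 2.4
position: [0.4809, -0.2433, 0.3332]
tool_rot: [-0.335, 1.531, 0.331]
ft_force: [-0.6, 0.0, -0.1]
grip_width: 0.996
[-0.063  0.134  0.526  1.844 -0.08   1.17   2.485]
[3.4, -41.1, -2.8, -0.025, 0.015, 0.004]
end err mm [ 0. -0. -0.] rot [-0.  0. -0.]
```

View pics/w2.png

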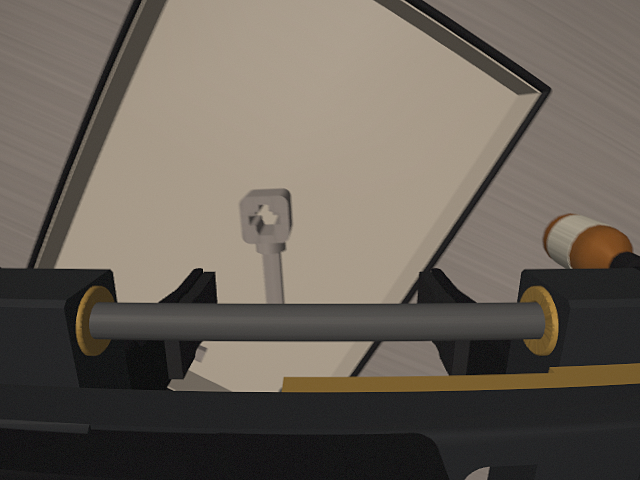

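Run:
```python
from h import *
crop(L("w2"),225,180,325,270,"c6.png",7)
```

```text
(no output)
```

View pics/c6.png

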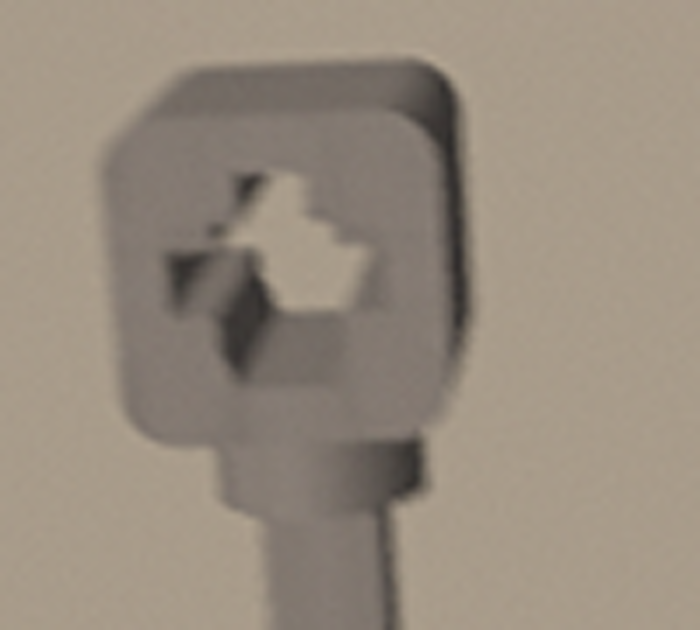

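Run:
```python
from h import *
W=L("w2")
w=lambda u,v:(u/7+225,v/7+180)
q=lambda u,v:onz(W,w(u,v),.036)
print("c",q(279,277))
for a,b,o in [((103,170),(122,410),0),((438,150),(452,400),0),((150,115),(390,108),np.pi/2),((165,447),(410,432),np.pi/2)]:
    d=q(*b)-q(*a); print(np.arctan2(d[1],d[0])-o, )
print(np.linalg.norm(q(445,275)-q(112.5,290)),np.linalg.norm(q(275,440)-q(270,111.5)))
print("arm far px (274,300)->", onz(W,(274.5,300),.017))
c=q(279,277)
```

```text
c [ 0.49445921 -0.27965708  0.036     ]
0.4530938419898
0.4611766996510286
0.4535280630782701
0.49070449217908996
0.033587660733040044 0.033918974291757484
arm far px (274,300)-> [ 0.55741193 -0.24816548  0.017     ]
```

Run:
```python
from h import *
rows([.4945,-.2797,.24],levF(.46),n=3)
```

```text
[31.0, -14.0, -2.0, -0.01, 0.01, 0.0]
[31.0, -13.0, -1.0, -0.01, 0.0, 0.0]
[31.0, -14.0, -2.0, -0.01, 0.01, 0.0]
end err mm [0.2 0.  0.4] rot [-0.003 -0.005  0.004]
```

```bash
python3 -m creep '[[31,-14,-2,-0.01,0.01,0,87],[31,-13,-1,-0.01,0.01,0,87],[31,-14,-2,-0.01,0,0,87],[0,0,0,0,0,0,87]]'
python3 - <<'E'
from h import *
from bench import monitor
s=monitor.get_state(); print(s["joint_positions"].round(3))
rows([.4945,-.2797,.192],levF(.46),n=1)
E
```

```text
time: 2.85
position: [0.4934, -0.2762, 0.2374]
tool_rot: [-0.361, 1.547, 0.362]
ft_force: [0.1, 0.8, -0.7]
grip_width: 1.0
[ 0.017  0.312  0.516  1.864 -0.174  1.016  2.637]
[45.4, -3.7, -0.3, 0.001, -0.007, -0.002]
end err mm [-0.  0.  0.] rot [ 0.  0. -0.]
```

```bash
python3 -m creep '[[15,-3.5,-0.3,0,-0.005,0,87],[30,0,0,0,0,0,87],[0,0,0,0,0,0,87]]'
python3 - <<'E'
from h import *
from bench import monitor,get_image
s=monitor.get_state(); print(s["joint_positions"].round(3))
d=get_image("wrist"); cv2.imwrite("pics/w3.png",d["img"][:,:,::-1]); np.savez("w3.npz",**d)
rows([.4945,-.2797,.192],levF(.46),n=1)
E
```

```text
time: 3.15
position: [0.4952, -0.279, 0.1944]
tool_rot: [-0.361, 1.539, 0.364]
ft_force: [0.2, 0.1, -0.5]
grip_width: 0.998
[ 0.076  0.369  0.458  1.887 -0.203  0.931  2.662]
[4.1, 0.6, -1.2, 0.002, 0.003, 0.001]
end err mm [-0. -0. -0.] rot [ 0.  0. -0.]
```

View pics/w3.png

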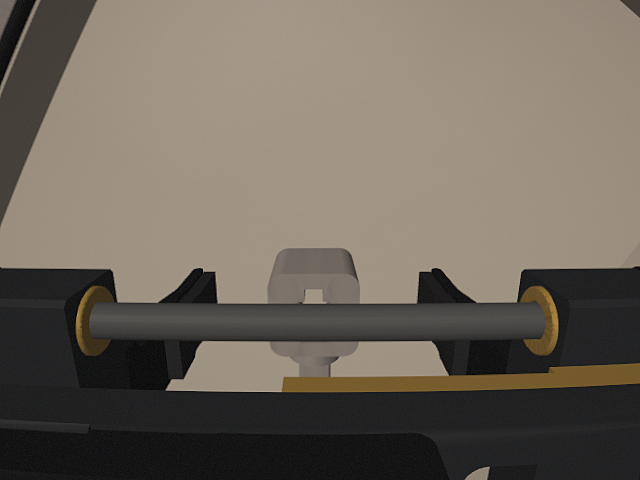

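```bash
python3 -m creep '[[2,0,-1,0,0.003,0,87],[0,0,0,0,0,0,30],[0,0,0,0,0,0,30],[0,0,0,0,0,0,30],[0,0,0,0,0,0,30]]' 40;  python3 -m creep '[[0,0,0,0,0,0,30],[0,0,0,0,0,0,30]]';python3 - <<'E'
from bench import monitor
s=monitor.get_state(); print(s["joint_positions"].round(3),s["position"],s["grip_width"]*87,s["torque"])
E
```

```text
time: 3.7
position: [0.4953, -0.2815, 0.1949]
tool_rot: [-0.364, 1.538, 0.359]
ft_force: [0.3, 0.7, -0.1]
grip_width: 0.717
time: 3.9
position: [0.4952, -0.2815, 0.1944]
tool_rot: [-0.364, 1.539, 0.359]
ft_force: [-0.1, 0.4, -0.3]
grip_width: 0.535
[ 0.076  0.371  0.461  1.885 -0.202  0.928  2.663] [ 0.49516501 -0.28145738  0.19444285] 46.560406027213745 [ 0.06332724  0.06050962 -0.05020267]
```

```bash
python3 -m creep '[[0,0,0,0,0,0,30],[0,0,0,0,0,0,30],[0,0,0,0,0,0,30]]' 40;python3 - <<'E'
from h import *
from bench import monitor
s=monitor.get_state(); print(s["joint_positions"].round(3),s["position"],s["grip_width"]*87,s["torque"])
print(R.from_rotvec(s["tool_rot"]).as_matrix().round(3), levF(.46).round(3))
E
```

```text
time: 4.2
position: [0.495, -0.281, 0.1943]
tool_rot: [-0.363, 1.539, 0.36]
ft_force: [-0.8, 2.1, 2.0]
grip_width: 0.391
[ 0.076  0.371  0.461  1.886 -0.202  0.929  2.663] [ 0.49502846 -0.28101896  0.19430533] 33.996600266496536 [ 0.52913967  0.30584194 -0.02123397]
[[ 0.001 -0.445  0.895]
 [-0.001  0.895  0.445]
 [-1.    -0.002  0.001]] [[ 0.    -0.444  0.896]
 [ 0.     0.896  0.444]
 [-1.     0.     0.   ]]
```

```bash
python3 -m creep '[[-10,0,0,0,0,0,30],[-30,0,0,0,0,0,30],[-45,0,0,0,0,0,30],[-40,0,0,0,0,0,30]]' 40;python3 - <<'E'
from h import *
from bench import monitor
s=monitor.get_state(); print(s["joint_positions"].round(3),s["grip_width"]*87)
rows(C+Rv[:,2]*.255,valF(.19))
E
```

```text
time: 4.6
position: [0.4944, -0.2815, 0.3211]
tool_rot: [-0.364, 1.539, 0.358]
ft_force: [1.1, 1.0, -2.9]
grip_width: 0.386
[ 0.034  0.217  0.496  1.782 -0.109  1.167  2.594] 33.56084100846654
[1.0, 41.0, 11.0, 0.03, -0.04, -0.02]
[-0.0, 41.0, 10.0, 0.03, -0.05, -0.01]
[-0.0, 42.0, 9.0, 0.02, -0.04, -0.02]
[-0.0, 41.0, 8.0, 0.03, -0.05, -0.01]
[-1.0, 42.0, 7.0, 0.03, -0.04, -0.02]
[-1.0, 42.0, 5.0, 0.03, -0.05, -0.01]
[-1.0, 43.0, 5.0, 0.02, -0.04, -0.02]
[-1.0, 42.0, 3.0, 0.03, -0.05, -0.02]
[-3.0, 42.0, 2.0, 0.03, -0.04, -0.01]
[-3.0, 43.0, 2.0, 0.03, -0.05, -0.02]
[-3.0, 42.0, -0.0, 0.03, -0.04, -0.01]
end err mm [ 0.4  0.2 -0.2] rot [-0.004 -0.004 -0.004]
```

```bash
python3 -m creep '[[-12,41,11,0.03,-0.04,-0.02,30],[-12,41,10,0.03,-0.05,-0.01,30],[-12,42,9,0.02,-0.04,-0.02,30],[-10,41,8,0.03,-0.05,-0.01,30],[-5,42,7,0.03,-0.04,-0.02,30]]' 40
python3 -m creep '[[-1,42,5,0.03,-0.05,-0.01,30],[-1,43,5,0.02,-0.04,-0.02,30],[-1,42,3,0.03,-0.05,-0.02,30],[-1,42,2,0.03,-0.04,-0.01,30],[-1,43,2,0.03,-0.05,-0.02,30]]' 40
python3 - <<'E'
from h import *
from bench import monitor
s=monitor.get_state(); print(s["joint_positions"].round(3),s["grip_width"]*87)
rows(C+Rv[:,2]*.265,valF(.19))
E
```

```text
time: 5.1
position: [0.4498, -0.0723, 0.3685]
tool_rot: [-0.264, 1.318, 0.217]
ft_force: [1.2, 1.1, -2.6]
grip_width: 0.387
time: 5.6
position: [0.4108, 0.1367, 0.3602]
tool_rot: [-0.167, 1.089, 0.084]
ft_force: [1.1, -0.6, -2.7]
grip_width: 0.386
[-0.253 -0.279 -0.193  2.192  0.226  0.805  1.172] 33.55181020152956
[14.0, 22.0, -9.0, 0.01, -0.02, -0.01]
[14.0, 23.0, -10.0, 0.01, -0.02, -0.0]
end err mm [0.2 0.2 0.4] rot [ 0.004 -0.001 -0.004]
```

```bash
python3 -m creep '[[14,22,-9,0.01,-0.02,-0.01,30],[14,23,-10,0.01,-0.02,0,30],[0,0,0,0,0,0,30],[0,0,0,0,0,0,30]]' 40
python3 - <<'E'
from h import *
from bench import monitor,get_image
s=monitor.get_state(); print(s["joint_positions"].round(3),s["grip_width"]*87)
rows(C+Rv[:,2]*.265,valF(.19),n=1)
for n in ["wrist","scene","top"]:
    d=get_image(n); np.savez(n+"4.npz",**d); cv2.imwrite(f"pics/{n}4.png",d["img"][:,:,::-1])
crop(L("scene4"),260,150,420,270,"c7.png",5)
crop(L("top4"),225,175,335,280,"c8.png",5.5)
E
```

```text
time: 6.0
position: [0.4016, 0.176, 0.3219]
tool_rot: [-0.155, 1.052, 0.069]
ft_force: [0.6, -0.4, -2.3]
grip_width: 0.386
[-0.247 -0.227 -0.312  2.236  0.333  0.713  0.952] 33.548003662142136
[-0.5, 1.3, -0.4, 0.007, -0.005, -0.004]
end err mm [-0.  0.  0.] rot [ 0.  0. -0.]
```

View pics/wrist4.png

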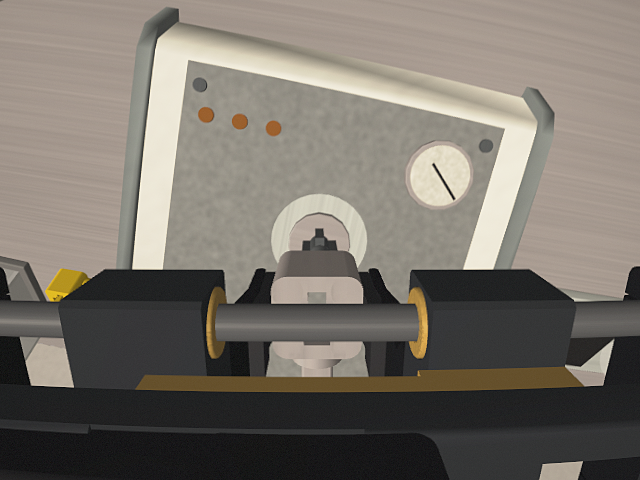

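View pics/c7.png

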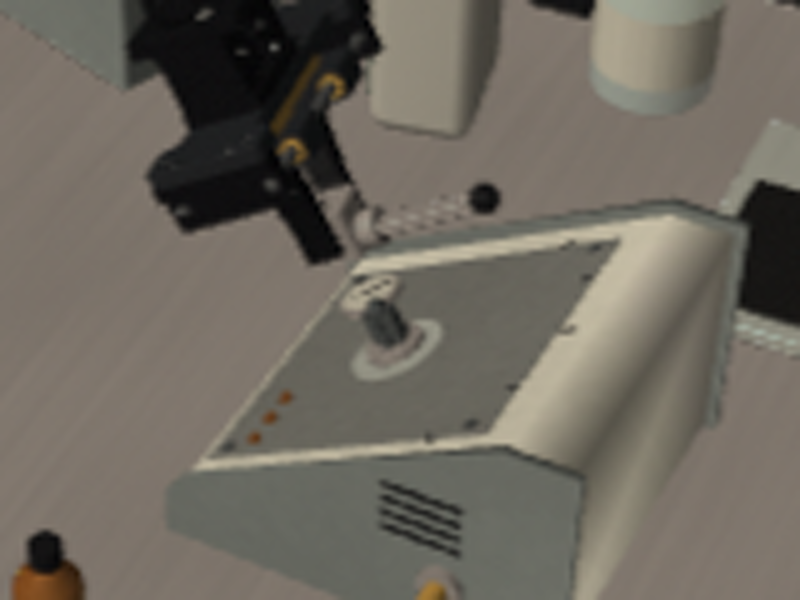

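View pics/c8.png

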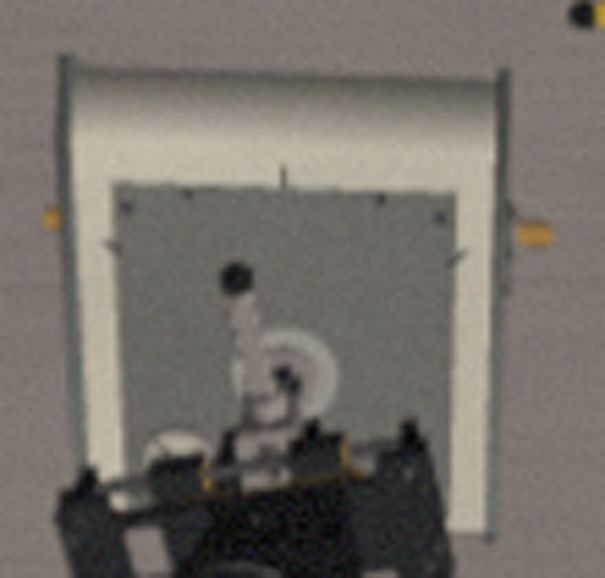

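Run:
```python
from h import *
from bench import monitor
s=monitor.get_state(); Rm=R.from_rotvec(s["tool_rot"]).as_matrix(); p=s["position"]
W=L("wrist4")
P=lambda x,y,z: proj(W,p+Rm@np.array([x,y,z])/1000)[0].round(1)
for z in(-17,0,17): print(z,P(158.3,-17,z),P(158.3,17,z), P(190.3,-17,z),P(190.3,17,z))
crop(W,250,220,390,380,"c9.png",5)
print("nose tip, spline top at",proj(W,np.array([C+.03*Rv[:,2],C+.022*Rv[:,2],C])))
# axis offset in tool frame
q=Rm.T@(C+.03*Rv[:,2]-p)*1000; print("tip in tool",q)
```

```text
-17 [270.5 280.5] [363.9 280.8] [278.5 254. ] [355.8 254.2]
0 [271.8 322.9] [362.3 323.2] [279.4 289.9] [354.8 290.2]
17 [273.1 362.5] [360.8 362.8] [280.2 324.1] [353.7 324.3]
nose tip, spline top at [[318.53613149 256.75406362]
 [318.42440721 252.48771862]
 [318.15202374 242.08956835]]
tip in tool [235.18164046   0.79870096  -1.22438194]
```

View pics/c9.png

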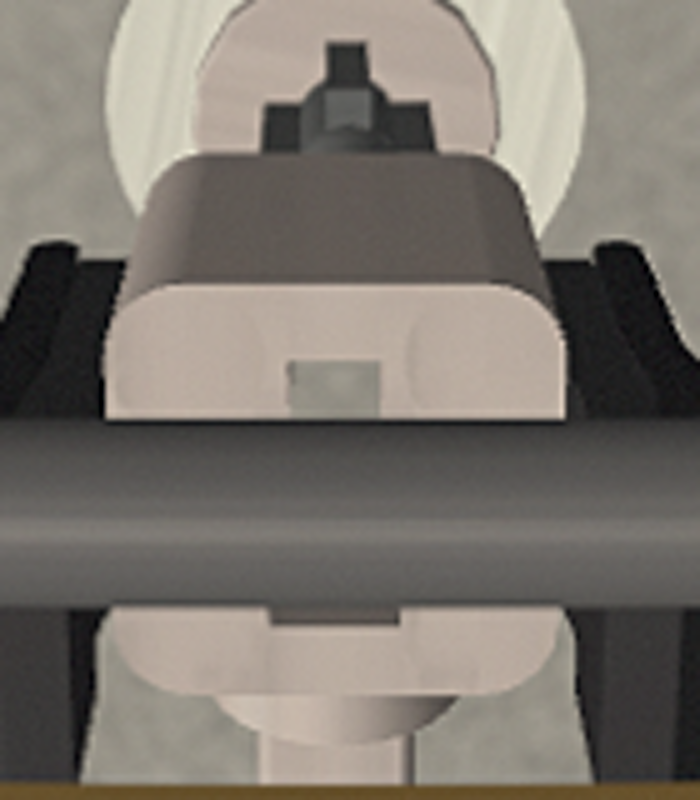

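Run:
```python
from h import *
from bench import monitor
s=monitor.get_state()
W=L("wrist4"); z=Rv[:,2]; th=.19
e=Rv@np.array([np.cos(th),np.sin(th),0]); n=Rv@np.array([-np.sin(th),np.cos(th),0])
for nm,q in [("near spline end top L",C+.022*z-.010*e-.0025*n),("R",C+.022*z-.010*e+.0025*n),("left spline front-outer",C+.022*z-.010*n-.0025*e),("right",C+.022*z+.010*n-.0025*e)]:
    print(nm,(proj(W,q)[0]-[250,220])*5)
F=valF(th)
for h in (.225,):
    rows(C+z*h+F@np.array([0,0,.0015]),F,n=1)
```

```text
near spline end top L [320.89843224  78.32425387]
R [364.81913713  78.59373996]
left spline front-outer [255.16630248 141.08800538]
right [429.39619031 142.1239288 ]
[40.2, 1.7, -0.1, 0.005, -0.002, -0.005]
end err mm [ 0. -0. -0.] rot [-0. -0.  0.]
```

Run:
```python
from h import *
W=L("wrist4"); z=Rv[:,2]; th=.19
e=Rv@np.array([np.cos(th),np.sin(th),0]); n=Rv@np.array([-np.sin(th),np.cos(th),0])
for nm,q in [("near L",C-.010*e-.0025*n),("R",C-.010*e+.0025*n),("left",C-.010*n-.0025*e),("right",C+.010*n-.0025*e)]:
    print(nm,(proj(W,q)[0]-[250,220])*5)
g=W["img"][228:232,250:390].mean((0,2)); print(g[55:95].round())
g=W["img"][220:250,319].mean(1); print(g.round())
```

```text
near L [321.31467785  32.90739827]
R [361.52552511  33.15955457]
left [261.08342593  90.74732708]
right [420.72600011  91.72100141]
[171. 170. 170. 169. 168. 169. 168. 169. 171. 168.  97.  63.  66.  66.
  67.  67.  65.  56. 122. 166. 170. 167. 167. 167. 167. 167. 167. 167.
 167. 167. 166. 166. 167. 167. 166. 167. 167. 168. 168. 160.]
[169. 167. 168. 167. 169. 167. 171. 171. 114.  54.  48.  53.  53.  52.
  54.  53.  50.  62.  92.  96.  95.  93.  91.  95.  92.  65.  68.  71.
  72.  68.]
```

```bash
sed -i 's/^C=np.array(\[.5332.*/C=np.array([.5332,.1716,.0925]); C=C+frame(-Rv[:,2],Rv[:,1])@np.array([0,.00085,.0012])/' h.py; python3 -m creep '[[10,2.5,1,0.005,-0.002,-0.005,30],[30,0,0,0,0,0,30],[0,0,0,0,0,0,30],[0,0,0,0,0,0,30]]' 40
python3 - <<'E'
from h import *
from bench import monitor,get_image
s=monitor.get_state(); F=valF(.19)
rows(C+Rv[:,2]*.225+F@np.array([0,0,.0015]),F,n=1)
print(s["ft_force"],s["torque"])
for n in ["wrist","scene"]:
    d=get_image(n); np.savez(n+"5.npz",**d); cv2.imwrite(f"pics/{n}5.png",d["img"][:,:,::-1])
crop(L("scene5"),290,160,400,250,"c10.png",7)
crop(L("wrist5"),250,200,390,340,"c11.png",4)
E
```

```text
time: 6.55
position: [0.4226, 0.1775, 0.288]
tool_rot: [-0.151, 1.049, 0.061]
ft_force: [0.4, 0.1, -3.4]
grip_width: 0.386
[-0.3, -0.3, 0.8, 0.0, -0.002, 0.001]
end err mm [-0.  0.  0.] rot [ 0. -0. -0.]
[ 0.40632979  0.07400516 -3.43392483] [ 0.00956724  1.0099538  -0.00932625]
```

View pics/c10.png

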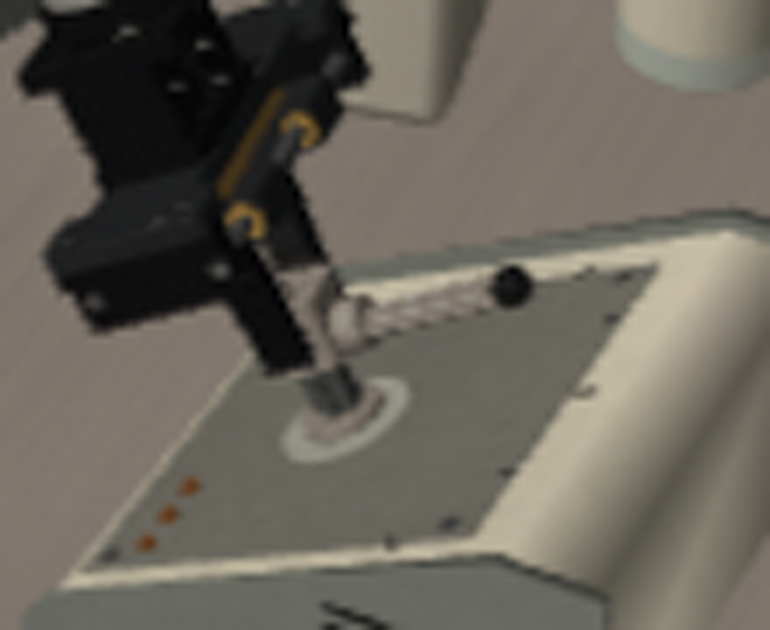

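View pics/c11.png

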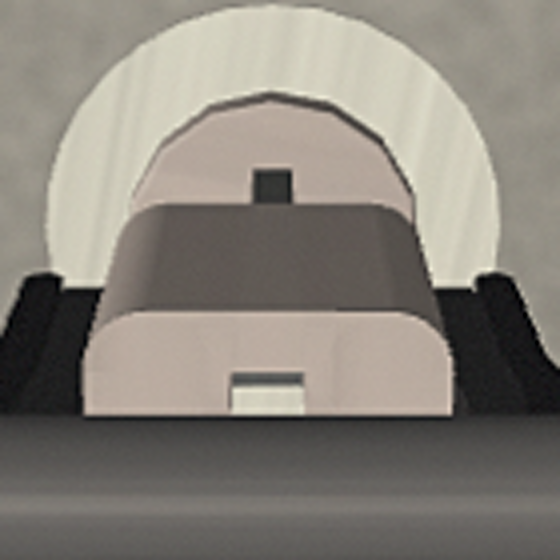

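```bash
python3 - <<'E'
from h import *
W=L("wrist5"); z=Rv[:,2]; th=.19
e=Rv@np.array([np.cos(th),np.sin(th),0]); n=Rv@np.array([-np.sin(th),np.cos(th),0])
for q in [C-.010*e-.0025*n,C-.010*e+.0025*n,C-.019*e]: print((proj(W,q)[0]-[250,200])*4)
E
python3 -m creep '[[0,0.4,0.8,0,-0.002,0,30],[4,0,0,0,0,0,30],[4,0,0,0,0,0,30],[0,0,0,0,0,0,30]]' 40
python3 - <<'E'
from h import *
from bench import monitor
s=monitor.get_state(); F=valF(.19)
Rm=R.from_rotvec(s["tool_rot"]).as_matrix();print("tool force",Rm.T@s["ft_force"],"tq",Rm.T@s["torque"], "h",Rv[:,2]@(s["position"]-C))
E
```

```text
[252.58680431 171.35566997]
[290.60240072 171.3673971 ]
[271.64141611 104.86421022]
time: 7.05
position: [0.4265, 0.1785, 0.2823]
tool_rot: [-0.153, 1.046, 0.061]
ft_force: [-10.6, -3.9, 8.3]
grip_width: 0.389
tool force [-12.42115458  -3.3787477   -5.60311373] tq [ 0.02346072  1.96718745 -0.37683405] h 0.2177921747562636
```

```bash
python3 -m creep '[[0,-0.7,-1.2,0,0,0,30],[2,0,0,0,0,0,30],[0,0,0,0,0,0,30]]' 40
cat > f.py <<'E'
from h import *
from bench import monitor
s=monitor.get_state(); Rm=R.from_rotvec(s["tool_rot"]).as_matrix();v=Rv.T@(s["position"]-C)
th=np.arctan2(*(Rv.T@Rm[:,2])[[1,0]])
print("tool F",(Rm.T@(s["ft_force"]-[.5,0,-2.9])).round(1),"tq",(Rm.T@(s["torque"]-[0,1.0,0])).round(2),"valve xyz mm",(v*1000).round(1),"theta",th.round(3), "axis off in tool",(Rm.T@Rv[:,2]).round(4),"w",s["grip_width"]*87,"q7",s["joint_positions"].round(2))
E
python3 f.py
```

```text
time: 7.35
position: [0.4268, 0.1784, 0.2817]
tool_rot: [-0.152, 1.044, 0.062]
ft_force: [-18.1, -3.3, 18.9]
grip_width: 0.388
tool F [-28.1  -3.   -5.7] tq [ 0.04  1.33 -0.77] valve xyz mm [  1.1   1.5 217.2] theta 0.192 axis off in tool [-1.     -0.001   0.0034] w 33.72622991228718 q7 [-0.21 -0.12 -0.34  2.24  0.44  0.61  0.85]
```

Run:
```python
from h import *
from bench import monitor,get_image
for n in ["wrist","scene"]:
    d=get_image(n); np.savez(n+"6.npz",**d)
crop(L("scene6"),290,170,390,240,"c12.png",8)
crop(L("wrist6"),250,200,390,380,"c13.png",4)
```

```text
(no output)
```

View pics/c12.png

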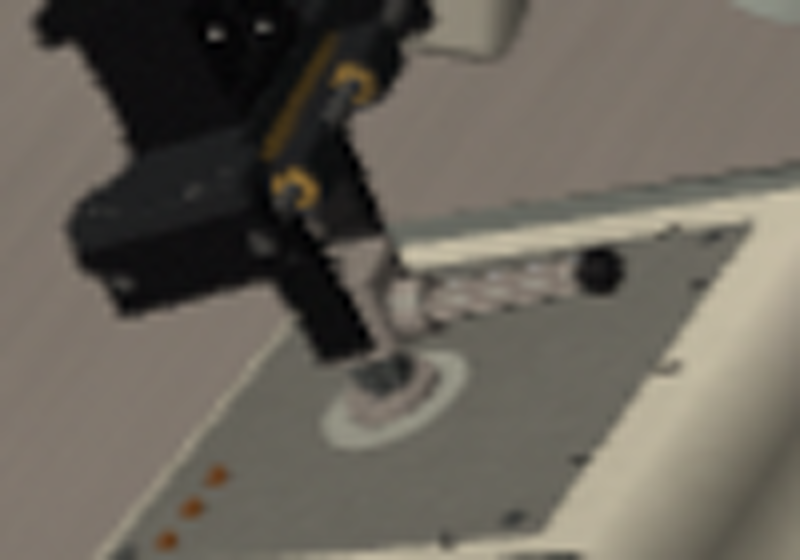

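View pics/c13.png

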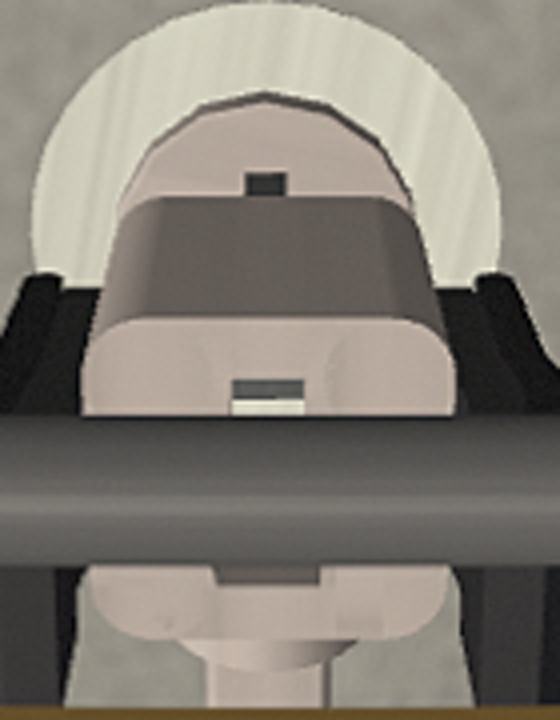

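```bash
python3 -m creep '[[-2,0,-1,0,0,0,30],[0,0,-0.8,0,0,0,30],[0,0,0,0,0,0,30]]' 40
python3 f.py;  python3 -m creep '[[1.5,0,0,0,0,0,30],[1.5,0,0,0,0,0,30],[0,0,0,0,0,0,30]]' 40; python3 f.py
```

```text
time: 7.75
position: [0.4249, 0.1778, 0.2809]
tool_rot: [-0.151, 1.044, 0.063]
ft_force: [-0.8, -0.6, 1.2]
grip_width: 0.384
tool F [-4.2 -0.8  0.8] tq [ 0.08 -0.2  -0.12] valve xyz mm [ -0.9   0.8 217.4] theta 0.192 axis off in tool [-1.      0.001   0.0035] w 33.43003511328406 q7 [-0.22 -0.12 -0.34  2.24  0.44  0.61  0.85]
time: 8.05
position: [0.4262, 0.1774, 0.2768]
tool_rot: [-0.151, 1.046, 0.063]
ft_force: [3.1, 1.1, -3.5]
grip_width: 0.388
tool F [1.8 0.8 2.1] tq [ 0.01 -0.71  0.08] valve xyz mm [ -1.9   0.5 213.2] theta 0.192 axis off in tool [-1.e+00  9.e-04  7.e-04] w 33.77792695611421 q7 [-0.21 -0.11 -0.34  2.24  0.45  0.6   0.84]
```

```bash
python3 -m creep '[[3,0,0.3,0,0,0,30],[0,0,0,0,0,0,30]]' 40; python3 f.py;  python3 -m creep '[[3,0,0,0,0,0,30],[0,0,0,0,0,0,30]]' 40; python3 f.py
```

```text
time: 8.25
position: [0.4279, 0.1774, 0.2743]
tool_rot: [-0.151, 1.046, 0.063]
ft_force: [4.2, 0.5, -4.3]
grip_width: 0.388
tool F [3.1 0.2 2.6] tq [ 0.07 -0.65  0.13] valve xyz mm [ -1.6   0.5 210.2] theta 0.192 axis off in tool [-1.e+00  8.e-04  7.e-04] w 33.736661476163825 q7 [-0.21 -0.1  -0.34  2.24  0.46  0.6   0.84]
time: 8.45
position: [0.4294, 0.1773, 0.2719]
tool_rot: [-0.152, 1.046, 0.063]
ft_force: [4.9, 1.0, -3.8]
grip_width: 0.384
tool F [2.9 0.5 3.5] tq [ 0.05 -0.69  0.18] valve xyz mm [ -1.6   0.5 207.3] theta 0.192 axis off in tool [-1.e+00  7.e-04  8.e-04] w 33.43494290195559 q7 [-0.21 -0.1  -0.34  2.24  0.46  0.59  0.83]
```

```bash
python3 -m creep '[[3,0,0.3,0,0,0,30],[0,0,0,0,0,0,30]]' 40; python3 f.py;  python3 - <<'E'
from h import *
from bench import monitor,get_image
for n in ["wrist","scene"]:
    d=get_image(n); np.savez(n+"7.npz",**d)
crop(L("scene7"),290,170,390,240,"c14.png",8)
crop(L("wrist7"),250,200,390,380,"c15.png",4)
E
```

```text
time: 8.65
position: [0.431, 0.1773, 0.2693]
tool_rot: [-0.152, 1.047, 0.063]
ft_force: [3.4, 0.0, -4.1]
grip_width: 0.388
tool F [ 2.5 -0.2  1.9] tq [ 0.03 -0.55  0.2 ] valve xyz mm [ -1.4   0.6 204.3] theta 0.192 axis off in tool [-1.e+00  5.e-04  5.e-04] w 33.71501091307637 q7 [-0.21 -0.09 -0.34  2.24  0.47  0.59  0.83]
```

View pics/c14.png

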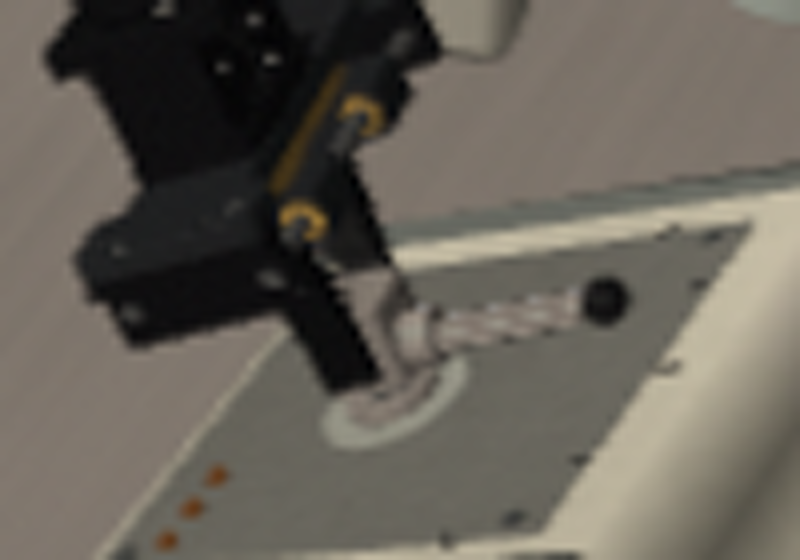

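View pics/c15.png

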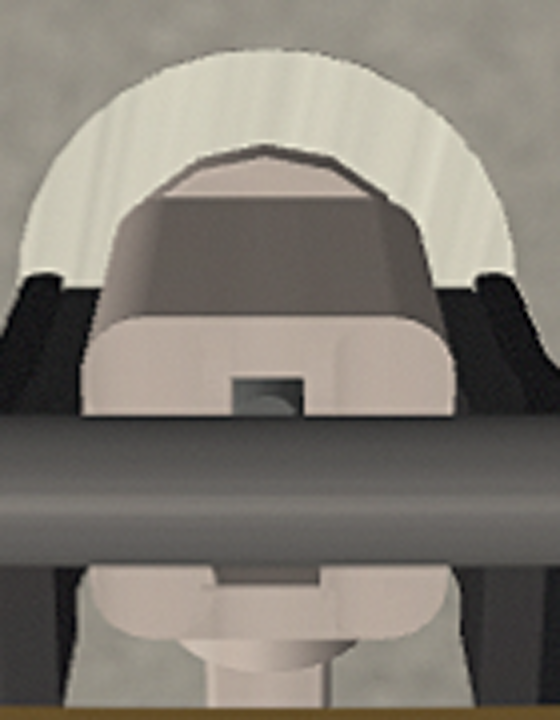

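```bash
python3 -m creep '[[3,0,0.3,0,0,0,30],[3,0,0,0,0,0,30],[0,0,0,0,0,0,30]]' 40; python3 f.py;  python3 -m creep '[[3,0,0.2,0,0,0,30],[0,0,0,0,0,0,30]]' 40; python3 f.py
```

```text
time: 9.05
position: [0.434, 0.1772, 0.264]
tool_rot: [-0.152, 1.047, 0.063]
ft_force: [0.3, 0.9, -4.6]
grip_width: 0.387
tool F [ 1.4  1.  -0.8] tq [ 0.01 -0.07  0.3 ] valve xyz mm [ -1.5   0.6 198.2] theta 0.192 axis off in tool [-1.e+00  4.e-04 -1.e-04] w 33.675468544203355 q7 [-0.21 -0.07 -0.34  2.24  0.49  0.58  0.81]
time: 9.25
position: [0.435, 0.1774, 0.2625]
tool_rot: [-0.153, 1.048, 0.062]
ft_force: [-13.2, -1.7, 10.9]
grip_width: 0.386
tool F [-18.8  -1.4  -5.2] tq [ 0.05  1.11 -0.19] valve xyz mm [ -1.3   0.9 196.4] theta 0.192 axis off in tool [-1.0e+00 -1.1e-03 -7.0e-04] w 33.595210999575094 q7 [-0.21 -0.07 -0.34  2.24  0.49  0.58  0.81]
```

```bash
python3 -m creep '[[1.5,0,-0.3,0,0,0,30],[0,0,0,0,0,0,30]]' 40; python3 f.py;  python3 - <<'E'
from h import *
from bench import monitor,get_image
for n in ["wrist","scene","top"]:
    d=get_image(n); np.savez(n+"8.npz",**d)
crop(L("scene8"),290,170,390,240,"c16.png",8)
crop(L("wrist8"),250,200,390,380,"c17.png",4)
E
```

```text
time: 9.45
position: [0.4351, 0.1776, 0.2622]
tool_rot: [-0.154, 1.047, 0.061]
ft_force: [-26.8, -3.9, 23.5]
grip_width: 0.393
tool F [-36.4  -3.1 -11.1] tq [ 0.07  1.99 -0.64] valve xyz mm [ -1.5   1.  196.1] theta 0.192 axis off in tool [-1.0e+00 -2.2e-03 -3.0e-04] w 34.14963402480677 q7 [-0.21 -0.07 -0.34  2.24  0.5   0.58  0.8 ]
```

View pics/c16.png

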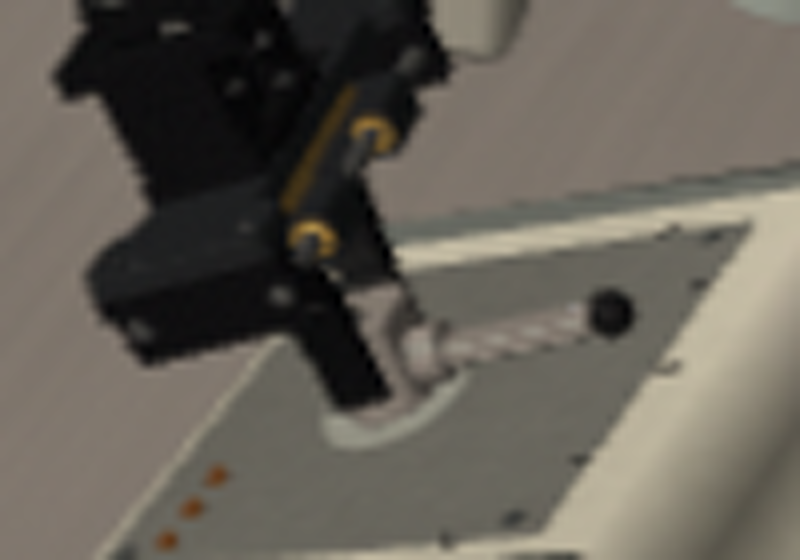

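View pics/c17.png

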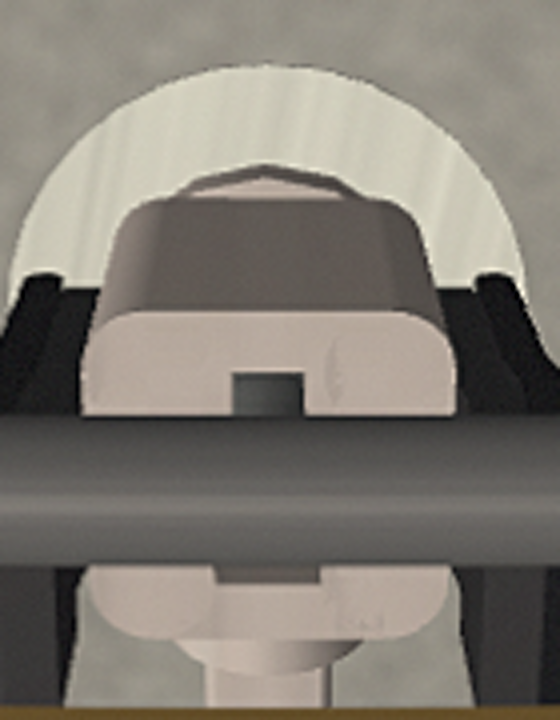

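```bash
python3 -m creep '[[-1.5,0,0.3,0,0,0,30],[0,-0.2,0,0.1,0,0,30],[0,-0.2,0,0.12,0,0,30],[0,-0.2,0,0.12,0,0,30],[0,0,0,0,0,0,30]]' 50; python3 f.py
```

```text
time: 10.1
position: [0.4351, 0.1772, 0.2625]
tool_rot: [0.158, 1.042, -0.116]
ft_force: [-11.3, -0.2, 7.9]
grip_width: 0.385
tool F [-15.2  -1.4  -4.6] tq [ 0.02  0.85 -0.22] valve xyz mm [ -1.3   0.6 196.3] theta -0.15 axis off in tool [-1.e+00  2.e-04  1.e-04] w 33.52232684091401 q7 [-0.19 -0.07 -0.36  2.24  0.49  0.57  0.47]
```

```bash
python3 -m creep '[[0,-0.2,0,0.13,0,0,30],[0,-0.2,0,0.13,0,0,30],[0,-0.2,0,0.13,0,0,30],[0,-0.2,0,0.13,0,0,30],[0,0,0,0,0,0,30]]' 50; python3 f.py
```

```text
time: 10.6
position: [0.435, 0.1766, 0.2624]
tool_rot: [0.629, 0.994, -0.387]
ft_force: [-10.5, 1.3, 5.9]
grip_width: 0.385
tool F [-13.2  -2.6  -4.6] tq [ 0.02  0.56 -0.47] valve xyz mm [ -1.4   0.  196.3] theta -0.67 axis off in tool [-1.e+00  9.e-04  0.e+00] w 33.50683979601155 q7 [-0.16 -0.07 -0.38  2.24  0.49  0.57 -0.05]
```

```bash
python3 -m creep '[[0,-0.2,0,0.13,0,0,30],[0,-0.2,0,0.08,0,0,30],[0,0,0,0,0,0,30]]' 50; python3 f.py
```

```text
time: 10.9
position: [0.4349, 0.1764, 0.2624]
tool_rot: [0.817, 0.961, -0.494]
ft_force: [-8.8, 1.0, 5.8]
grip_width: 0.382
tool F [-12.2  -2.5  -2.8] tq [-0.08  0.43 -0.5 ] valve xyz mm [-1.500e+00 -1.000e-01  1.964e+02] theta -0.879 axis off in tool [-1.0e+00  1.5e-03 -2.0e-04] w 33.2108538043133 q7 [-0.15 -0.07 -0.39  2.24  0.48  0.57 -0.25]
```

```bash
python3 -m creep '[[0,0,0,0.03,0,0,30],[1,0,0,0,0,0,30],[0,0,0,0,0,0,30]]' 50; python3 f.py
python3 - <<'E'
from h import *
from bench import get_image
for n in ["scene","top","wrist"]:
    d=get_image(n); np.savez(n+"9.npz",**d)
crop(L("scene9"),270,170,390,250,"c18.png",6.5)
crop(L("wrist9"),250,200,390,380,"c19.png",4)
E
```

```text
time: 11.2
position: [0.435, 0.1767, 0.2623]
tool_rot: [0.842, 0.955, -0.509]
ft_force: [-18.6, -0.5, 16.1]
grip_width: 0.383
tool F [-26.   -6.3  -3.3] tq [-0.06  0.4  -1.3 ] valve xyz mm [-1.500e+00  1.000e-01  1.962e+02] theta -0.907 axis off in tool [-1.e+00  8.e-04  7.e-04] w 33.351306809492975 q7 [-0.15 -0.07 -0.39  2.24  0.49  0.57 -0.28]
```

View pics/c18.png

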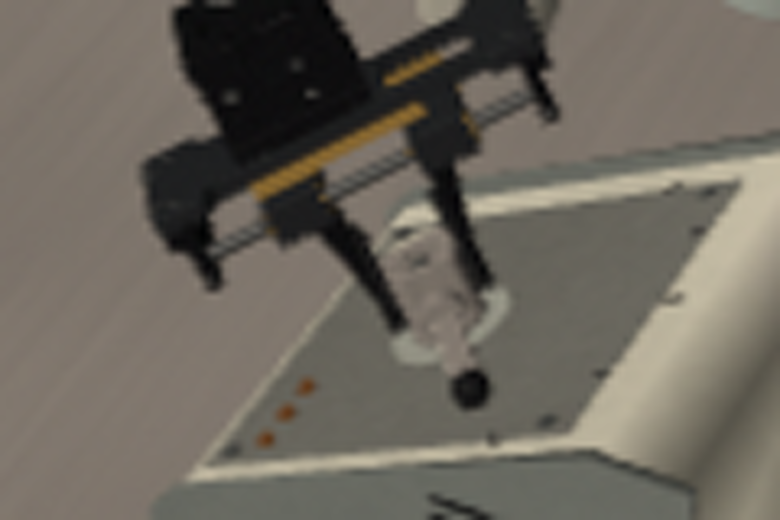

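View pics/c19.png

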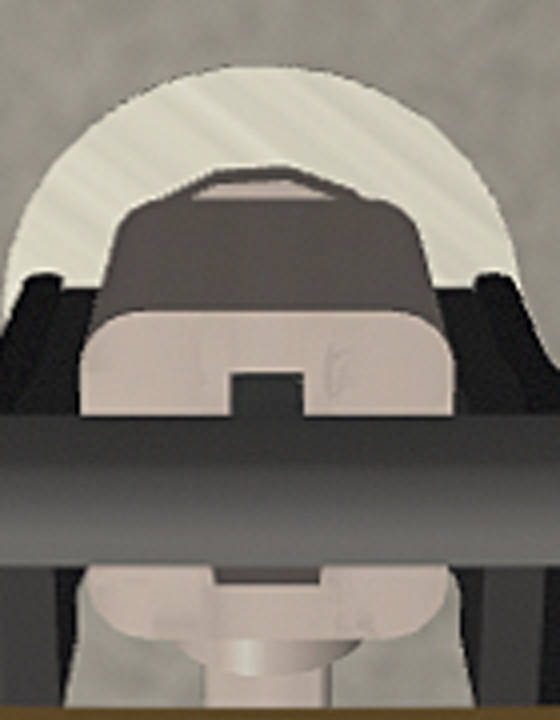

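```bash
python3 -m creep '[[-1,0,0,-0.02,0,0,30],[0,0,0,0,0,0,60],[0,0,0,0,0,0,60],[0,0,0,0,0,0,60],[0,0,0,0,0,0,60]]' 20; python3 -m creep '[[0,0,0,0,0,0,60],[-5,0,0,0,0,0,60],[-20,0,0,0,0,0,60],[-40,0,0,0,0,0,60],[-20,0,0,0,0,0,60]]'; python3 -m creep '[[0,0,0,0,0,0,60],[0,0,0,0,0,0,60]]'; python3 f.py
python3 - <<'E'
from h import *
from bench import get_image
for n in ["scene","top","wrist"]:
    d=get_image(n); np.savez(n+"10.npz",**d); cv2.imwrite(f"pics/{n}10.png",d["img"][:,:,::-1])
crop(L("scene10"),290,170,400,250,"c20.png",7)
E
```

```text
time: 11.85
position: [0.4357, 0.1755, 0.2621]
tool_rot: [0.826, 0.958, -0.499]
ft_force: [-0.9, -0.8, 0.1]
grip_width: 0.649
time: 12.35
position: [0.3922, 0.1779, 0.3381]
tool_rot: [0.827, 0.957, -0.497]
ft_force: [0.0, -0.7, 0.2]
grip_width: 0.69
time: 12.55
position: [0.3928, 0.1773, 0.3358]
tool_rot: [0.826, 0.958, -0.499]
ft_force: [0.2, 0.2, 0.1]
grip_width: 0.69
tool F [-2.8  1.1  0.6] tq [-0.02 -0.28  0.28] valve xyz mm [ -1.2  -1.  281. ] theta -0.888 axis off in tool [-1.0e+00  2.1e-03  6.0e-04] w 59.99262780025006 q7 [-0.19 -0.26 -0.37  2.23  0.29  0.74 -0.11]
```

View pics/c20.png

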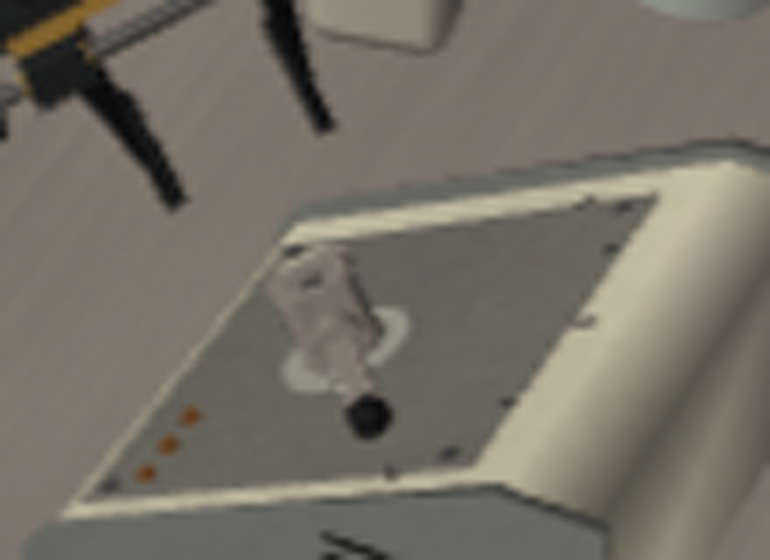

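View pics/wrist10.png

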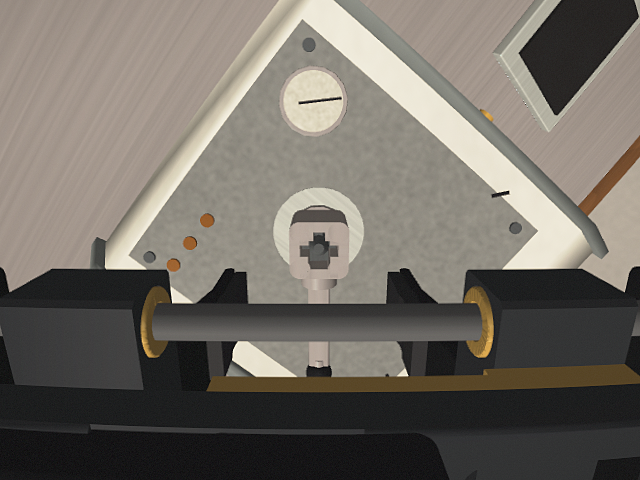

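View pics/top10.png

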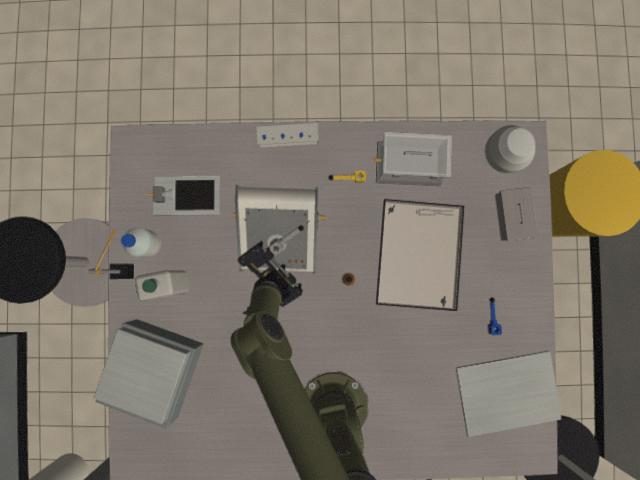

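Run:
```python
from h import *
crop(L("wrist10"),265,180,375,285,"c21.png",5.7)
```

```text
(no output)
```

View pics/c21.png

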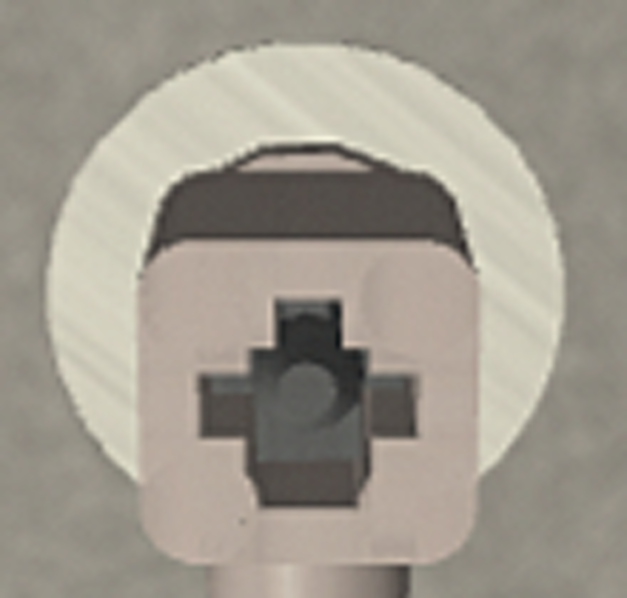

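```bash
python3 -m creep '[[0,0,-35,0,0,0,60],[15,0,-35,0,0,0,60],[25,0,0,0,0,0,60],[0,0,0,0,0,0,60],[0,0,0,0,0,0,60]]'; python3 f.py
python3 - <<'E'
from h import *
from bench import get_image
d=get_image("wrist"); np.savez("wrist11.npz",**d); cv2.imwrite(f"pics/wrist11.png",d["img"][:,:,::-1])
E
```

```text
time: 13.2
position: [0.377, 0.2317, 0.2778]
tool_rot: [0.825, 0.961, -0.502]
ft_force: [0.3, -0.1, 1.2]
grip_width: 0.684
tool F [-3.7  1.4  1.3] tq [-0.02 -0.25  0.35] valve xyz mm [-45.9  52.7 239.8] theta -0.889 axis off in tool [-1.0e+00 -2.3e-03 -7.0e-04] w 59.48937499025169 q7 [-0.18 -0.14 -0.55  2.26  0.47  0.68 -0.41]
```

View pics/wrist11.png

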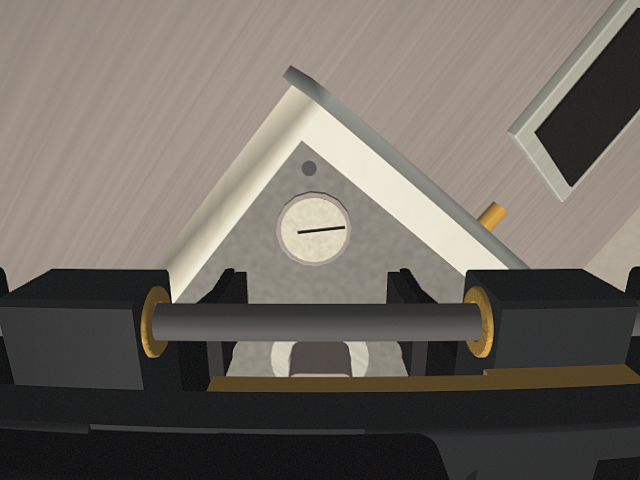

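```bash
python3 -m creep '[[-8,0,-15,0,-0.14,0,60],[-5,0,-15,0,-0.14,0,60],[0,0,0,0,0,0,60],[0,0,0,0,0,0,60]]'; python3 f.py
python3 - <<'E'
from h import *
from bench import get_image
d=get_image("wrist"); np.savez("wrist12.npz",**d); cv2.imwrite(f"pics/wrist12.png",d["img"][:,:,::-1])
E
```

```text
time: 13.65
position: [0.3574, 0.2546, 0.2781]
tool_rot: [0.738, 0.731, -0.592]
ft_force: [0.7, -1.4, 0.1]
grip_width: 0.69
tool F [-1.9  0.4  2.7] tq [ 0.15 -0.02  0.28] valve xyz mm [-63.5  74.7 250.3] theta -0.885 axis off in tool [-0.9686 -0.0056  0.2486] w 60.01905924117784 q7 [-0.18 -0.07 -0.74  2.24  0.83  0.91 -0.85]
```

View pics/wrist12.png

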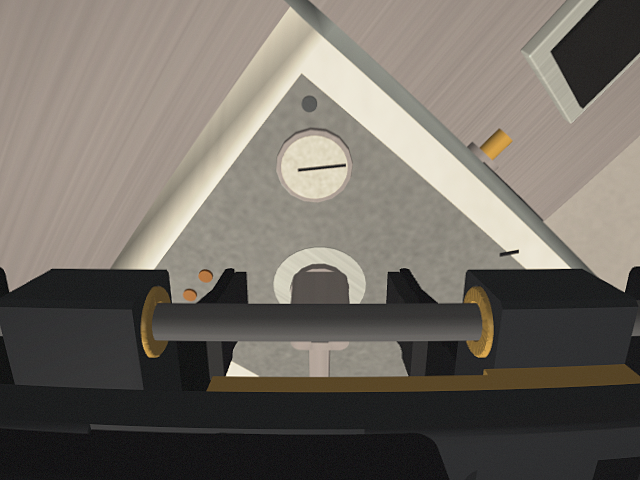

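Run:
```python
from h import *
crop(L("wrist12"),265,240,375,305,"c22.png",7)
W=L("wrist12"); V=W["view"]; o=-V[:3,:3].T@V[:3,3]; print("cam in valve",(Rv.T@(o-C)*1000).round(1))
W=L("wrist10"); V=W["view"]; o=-V[:3,:3].T@V[:3,3]; print("cam in valve",(Rv.T@(o-C)*1000).round(1))
```

```text
cam in valve [-103.1  122.1  214. ]
cam in valve [-45.8  51.8 260.1]
```

View pics/c22.png

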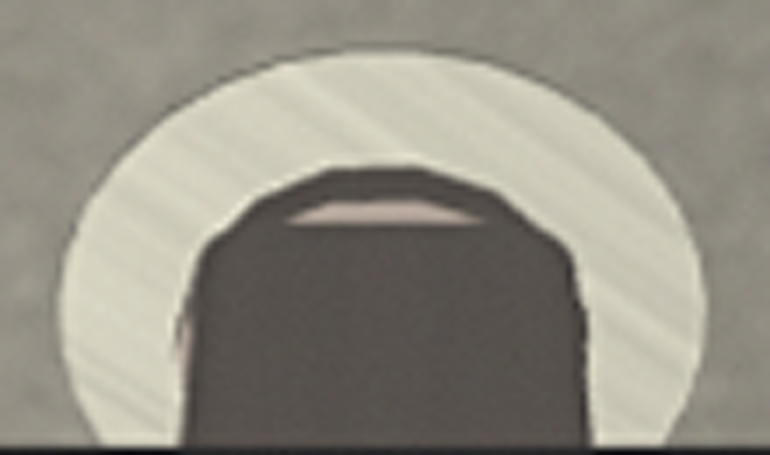

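```bash
python3 -m creep '[[-20,0,-10,0,0,0,60],[0,0,0,0,0,0,60],[0,0,0,0,0,0,60]]'
python3 - <<'E'
from h import *
from bench import ctrl,get_image
T=L("top10");T0=L("top0")
for n,a in [("tray",(376,198,466,312)),("amber",(338,268,358,290)),("jug/reag",(118,225,192,302))]:
    u0,v0,u1,v1=a; print(n,np.abs(T["img"][v0:v1,u0:u1].astype(int)-T0["img"][v0:v1,u0:u1]).max(2).__gt__(40).sum())
P=onz(T,(301.5,228),.12); print(Rv.T@(P-C)*1000)
print(ctrl.close_job())
E
```

```text
time: 14.0
position: [0.3422, 0.2659, 0.2884]
tool_rot: [0.739, 0.727, -0.593]
ft_force: [-0.1, 0.6, 0.1]
grip_width: 0.688
tray 152
amber 0
jug/reag 0
[ 51.25873954 -76.07322157   1.46719741]
the job is handed in; nothing more can be done
None
```

The lever is back on the splined shaft, pushed home, and swung to the stop on the right (−y), the side where the clear chamber stands. I released it, backed the gripper clear and handed the job in at about 14 s. No verdict was reported.

**Fitting:** I saw the wide spline at about +0.19 rad and set the lever to match. The first push met a hard contact about 21 mm above home. I backed off, shifted about 2 mm down the slope, and the lever then slid on freely at that rotation.

**Last checks:**
- **Seating:** it held firm under about 36 N at the collar. A low-angle picture afterwards showed the hub on the collar with no visible gap; I estimate 0 ± 0.5 mm.
- **Angle:** I turned the lever to about −0.9 rad. The ball is about 76 mm off to the chamber side by the overhead picture and about 74 mm by the tool's angle; at least 64 mm was needed.
- **Other things:** the amber bottle, jug and reagent bottle show no change in the overhead pictures. In the tray, 152 pixels changed, which I put down to the lever being gone. By eye, the wing nuts and forceps are where they were.
- **Robot:** it is clear of everything, with the force reading near zero.

**Disagreement:** my camera estimate of the collar height was about 5 mm lower than where contact occurred. I relied on contact and the close-up pictures for seating, so I did not measure the hub's height to better than about a millimetre.

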